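# Stroke the condiment box shut

### The job

Close the five open lids of the condiment box with one gentle stroke of the fingertips: start at the end with the carrying tab and run along the row to the other end, so that the lids go down one after another, without lifting the hand away in between. Do not pick up, shove or tip the box, and leave the things that stand round it where they are. Finish with all five lids shut and the hand clear.

Things in the scene. Friction and masses are not known exactly. Their poses are not given: they have to be found in the camera images.
- condiment_box: white plastic box, loose: 178 mm long (its x), 62 wide (its y), 40 high, 43 with shut lids; five compartments in a row along x, 34 mm apart. Origin: centre of the underside, z up. A flat carrying tab with a hole sticks out 31 mm at the -x end, its top 31 mm above the table. About 0.6 kg. May stand turned any way
- row_start (a point): point on the centre line of the box where the row of lids begins, at the tab end (box x = -85 mm), 43 mm above the table: the height of the upper face of the shut lids
- row_end (a point): the same at the other end (box x = +85 mm), where the last lid ends, 43 mm above the table
- lid_1 (a joint): lid 1 of 5 from the tab: grey plate 31 mm long (box x), 60 wide, 3 thick, hinged on its tab side at box x = -83 mm; its free edge rises away from the tab. Opening angle in rad: 0 shut and level, 1.3 at most, 0.9 to 1.15 at first. Stiff hinge (under 0.01 N m): stays when steep, falls shut below about 0.4. A push away from the tab folds it down, towards the tab opens it
- lid_2 (a joint): lid 2 of 5 from the tab: grey plate 31 mm long (box x), 60 wide, 3 thick, hinged on its tab side at box x = -49 mm; its free edge rises away from the tab. Opening angle in rad: 0 shut and level, 1.3 at most, 0.9 to 1.15 at first. Stiff hinge (under 0.01 N m): stays when steep, falls shut below about 0.4. A push away from the tab folds it down, towards the tab opens it
- lid_3 (a joint): lid 3 of 5 from the tab: grey plate 31 mm long (box x), 60 wide, 3 thick, hinged on its tab side at box x = -15 mm; its free edge rises away from the tab. Opening angle in rad: 0 shut and level, 1.3 at most, 0.9 to 1.15 at first. Stiff hinge (under 0.01 N m): stays when steep, falls shut below about 0.4. A push away from the tab folds it down, towards the tab opens it
- lid_4 (a joint): lid 4 of 5 from the tab: grey plate 31 mm long (box x), 60 wide, 3 thick, hinged on its tab side at box x = 19 mm; its free edge rises away from the tab. Opening angle in rad: 0 shut and level, 1.3 at most, 0.9 to 1.15 at first. Stiff hinge (under 0.01 N m): stays when steep, falls shut below about 0.4. A push away from the tab folds it down, towards the tab opens it
- lid_5 (a joint): lid 5 of 5 from the tab: grey plate 31 mm long (box x), 60 wide, 3 thick, hinged on its tab side at box x = 53 mm; its free edge rises away from the tab. Opening angle in rad: 0 shut and level, 1.3 at most, 0.9 to 1.15 at first. Stiff hinge (under 0.01 N m): stays when steep, falls shut below about 0.4. A push away from the tab folds it down, towards the tab opens it
- mandarin: small orange mandarin, 48 mm across, 40 mm tall, loose, to be left alone; origin: centre of its underside
- avocado: dark avocado lying down, 89 x 65 mm, 63 mm tall, loose, to be left alone; origin: centre of its underside
- spice_jar: small spice jar with a screw cap, 42 mm across, 96 mm tall, loose, to be left alone; origin: centre of its underside
- glass: small waisted drinking glass, 65 mm across, 84 mm tall, loose, to be left alone; origin: centre of its underside

How it is judged (in metres and radians):
On the way, in this order (a step that is already met when the one before it is completed fails the run):
1. the first lid, next to the tab, is shut while the last is still open (value of joint lid_1 below 0.1 rad and value of joint lid_5 above 0.6 rad), for 0.05 s.
2. all five lids are shut (value of joint each of lid_1, lid_2, lid_3, lid_4, lid_5 below 0.1 rad), for 0.2 s.
At the end, for the whole second after the job is handed in: all five lids within 0.1 rad of shut, the box standing level and at rest on the table within 40 mm of where it stood, the four loose neighbours within 30 mm of where they stood (all of step 2 and angle between condiment_box's own z axis and vertical below 0.05 rad and height (world z) of condiment_box below 0.004 m and linear speed of condiment_box below 0.01 m/s and distance of condiment_box from where it was at the start of the episode below 0.04 m and distance of each of mandarin, avocado, spice_jar, glass from where it was at the start of the episode below 0.03 m); the robot touches nothing.
It fails at once if a lid is shut while the one before it is still open (they go down in order from the tab) ((value of joint lid_2 below 0.1 rad and value of joint lid_1 above 0.4 rad) or (value of joint lid_3 below 0.1 rad and value of joint lid_2 above 0.4 rad) or (value of joint lid_4 below 0.1 rad and value of joint lid_3 above 0.4 rad) or (value of joint lid_5 below 0.1 rad and value of joint lid_4 above 0.4 rad)).
It fails at once if the hand is lifted away (grasp point over 150 mm above the table) between the first lid and the last (value of joint lid_1 below 0.1 rad and value of joint lid_5 above 0.5 rad and height (world z) of the grasp point above 0.15 m).
It fails at once if the box is lifted, tipped, or shoved more than 40 mm (height (world z) of condiment_box above 0.012 m or angle between condiment_box's own z axis and vertical above 0.15 rad or distance of condiment_box from where it was at the start of the episode above 0.04 m).
It fails at once if the fingers press on the box with more than 35 N (contact force between the fingers and condiment_box above 35 N).
It fails at once if a neighbour is moved more than 30 mm (distance of any of mandarin, avocado, spice_jar, glass from where it was at the start of the episode above 0.03 m).
It also fails if it takes over 40 s, if anything falls off the work surface, if the arm or the gripper's body presses on something with over 40 N, if the wrist force passes 120 N, or if a joint passes its speed limit or range.

### The arm

A 7-joint arm with a two-finger parallel gripper is mounted at the origin on a cart in front of the work surface, level with it; the furniture and walls round the work are solid. World frame = base frame: x ahead of the robot, y to its left, z up, the work surface at z = 0. Lengths are in m, angles in degrees, forces in N, time in s.
With the tool pointing down it reaches from about 0.425 to 0.875 m from the base axis. Payload 4.7 kg.
Tool frame: the origin (TCP) lies at the very end of the fingers, on their centre line; the grasp point (between the pads) lies 19 mm behind it; z points along the fingers, y is the line along which they close (so a half turn about z gives the same grasp; the last joint's range is limited). The gripper opens to 87 mm and grips with 3 to 60 N. Pads are 19 mm wide; open, the fingers measure 117 mm over their backs; the gripper's body (75 mm by 190 mm) begins 51 mm behind the grasp point.
Start: joints at [66.068, 18.392, -4.016, 83.108, 1.295, 78.541, -3.26], TCP at [0.272, -0.59, 0.223] pointing down, gripper open.
Joint ranges: [-163.93, 163.93], [-17.29, 119.83], [-79.2, 71.16], [3.27, 140.29], [-89.18, 269.18], [5.43, 117.66], [-154.24, 154.24]. Speed limits (degrees/s): [147.25, 147.25, 180, 180, 180, 180, 180].

### API

Orientations are given as [roll, pitch, yaw] about the fixed x, y, z axes, in that order (R = Rz(yaw) Ry(pitch) Rx(roll)).
In Python, from cell import get_obs, eyes, env gives the robot as it stands.
- The arm moves only by the tool servo_tool, never from a script. Its argument "series" is a list that holds one entry, the list of rows, each a list of 7 numbers: the shift along the tool's x, y, z in units of 300 mm (1.0 is 300 mm), then the turn, a rotation vector about the tool's x, y, z in units of pi rad (1.0 is pi rad), then the opening, from 0 (shut) to 1 (fully open). In form: [[[tx, ty, tz, wx, wy, wz, gripper], ...]]. A call has 1 to 12 rows; each row is the pose to reach, as a shift and turn from the pose commanded when the call began, along the tool's axes at that moment, turning the shorter way round; what a row does not reach only later rows make up. A row lasts 1/12 s, in which the tool goes at most 41.7 mm and 7.16 degrees, less where a joint would pass 70% of its speed; a pose out of reach is approached as far as the arm can. A call with a number of a shift or a turn outside -1 to 1 is refused whole. A call with a gripper value outside its range is refused whole. The fingers move at their own pace and stop on an object; "grip_force" is the grip in N (left out, the last holds). Time passes only in rows, so rows that repeat a pose let the fingers close. It gives the time, the measured TCP pose, the force, the opening and the grip force at its end, in the units of the state.
- get_obs(): the state, without advancing time (a new reading comes with each control period).
- eyes.read_camera(name): name is "scene" or "top"; returns a dict with "frame" (400x640x3 uint8, red, green, blue), "depth" (400x640 float32, m along the optical axis (not along the pixel's ray), 0 where there is no reading), "fx", "fy", "cx", "cy" (pixels), "distortion" ([k1, k2, p1, p2, k3] as OpenCV has them; the pictures are not rectified), "origin" and "rotation" of the camera in the world. Camera axes: x right, y down, z forward; pixel columns grow to the right and rows downward; lengths in m; the calibration is good to about 2 mm. A picture is of the moment at which its call begins.
- env.sign_off(): hands the job in; it is judged then, once.
The state is a dict: "time_s": time; "qpos": joint angles; "joint_velocities": joint speeds; "effort": joint torques, N m; "tool_pos": TCP position; "tool_rot": TCP orientation; "force": force on the tool from outside, world axes, zero at the start; "wrist_torque": the same for the moment, N m; "grip_width": finger opening in m; "grasp_force": force on a finger pad.
Only numpy, scipy, OpenCV 4.12 (cv2) and the standard library are available. Lean on these libraries where they do the work, as an engineer would, in place of code of your own. Each camera call takes 0.05 s, during which the arm holds its last target. There are 200 camera calls.

## Working session

There is one attempt and no reset: what is moved stays moved. The work goes in short steps, Python scripts to look and compute and a tool call to move; the robot and the scene stay as the last step left them, time stands still between calls to the robot, and variables do not carry over. Pictures are saved under pics/ and viewed, at most 10 in all, crops included, and the job is handed in when it is done.

Besides the shell and the picture viewer there is one more tool, called after ">>>" as name(argument=value, ...), one argument or row to a line, values as JSON. servo_tool: Moves the arm, as the interface text tells. Shifts and turns lie within -1 to 1; 1 stands for 300 mm of shift or pi rad of turn. Its arguments: {"type":"object","properties":{"series":{"type":"array"},"grip_force":{"type":"number"}},"required":["series"]}

```bash
mkdir -p pics; cat > h.py <<'E'
import numpy as np, cv2
from cell import get_obs, eyes, env
def cloud(c):
    h,w=c["depth"].shape
    K=np.array([[c["fx"],0,c["cx"]],[0,c["fy"],c["cy"]],[0,0,1]])
    uv=np.stack(np.meshgrid(np.arange(w),np.arange(h)),-1).reshape(-1,1,2).astype(np.float64)
    n=cv2.undistortPoints(uv,K,np.array(c["distortion"],float)).reshape(h,w,2)
    d=c["depth"][...,None]
    P=np.concatenate([n*d,d],-1)@np.array(c["rotation"]).T+np.array(c["origin"])
    P[c["depth"]==0]=np.nan
    return P
E
python3 - <<'E'
from h import *
o=get_obs(); print(o)
for n in("scene","top"):
    c=eyes.read_camera(n); cv2.imwrite(f"pics/{n}.png",c["frame"][:,:,::-1]); np.savez(n+".npz",P=cloud(c),f=c["frame"]); print(n,c["origin"],np.array(c["rotation"]).round(3).tolist())
E
```

```text
{'time_s': 0.0, 'qpos': array([66.06666972, 18.43947196, -4.01808336, 83.17565883,  1.29559028,
       78.54301092, -3.25970864]), 'joint_velocities': array([-0.07565913, -0.02911146, -0.05663925, -0.00754215,  0.05479559,
       -0.00320682,  0.08788869]), 'effort': array([-8.66016489e-04, -4.91292465e+01, -4.04656129e-01, -3.12525666e+01,
       -6.40279963e-02,  4.37662541e-02,  1.93483384e-04]), 'tool_pos': array([ 0.27177176, -0.58982367,  0.22145059]), 'tool_rot': array([-1.79887151e+02,  5.69321313e-03,  2.47459332e+01]), 'force': array([-0.28509543,  0.20196838,  0.81863074]), 'wrist_torque': array([-0.00538212, -0.01781907,  0.03141767]), 'grasp_force': 0.0, 'grip_width': 0.08741132476385247}Traceback (most recent call last):
  File "<stdin>", line 4, in <module>
  File "h.py", line 9, in cloud
    P=np.concatenate([n*d,d],-1)@np.array(c["rotation"]).T+np.array(c["origin"])
      ~~~~~~~~~~~~~~~~~~~~~~~~~~~~~~~~~~~~~~~~~~~~~~~~~~~~^~~~~~~~~~~~~~~~~~~~~~
ValueError: operands could not be broadcast together with shapes (400,640) (3,)
```

View pics/scene.png

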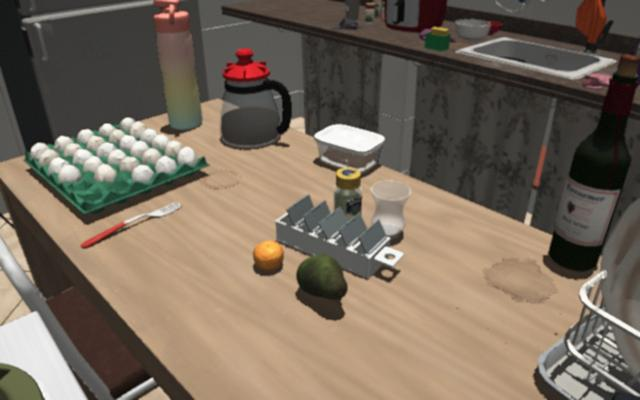

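The scene view shows the box near (335,240), its tab at (390,257), avocado (322,277), mandarin (268,256), jar (347,190) and glass (390,208). The camera rotation is a 3-vector, so I'll treat it as roll, pitch, yaw.

```bash
sed -i 's/np.array(c\["rotation"\]).T/Rot.from_euler("xyz",c["rotation"],degrees=True).as_matrix().T/; 1a from scipy.spatial.transform import Rotation as Rot' h.py
python3 - <<'E'
from h import *
for n in("scene","top"):
    c=eyes.read_camera(n); cv2.imwrite(f"pics/{n}.png",c["frame"][:,:,::-1]); P=cloud(c); np.savez(n+".npz",P=P,f=c["frame"]); print(n,c["origin"],c["rotation"])
    for v,u in ((257,268),(277,322),(250,335),(330,330),(100,200)): print(P[v,u].round(3))
E
```

```text
scene [ 0.09945673 -0.51076151  0.49060279] [-120.40820641    0.66060886  -41.07528922]
[0.447 0.002 0.032]
[ 0.457 -0.109  0.055]
[ 0.537 -0.049  0.028]
[ 0.437 -0.146 -0.002]
[0.687 0.609 0.064]
top [0.52034151 0.0261531  0.91662389] [-176.01835155    1.29979185  -90.55343398]
[0.475 0.145 0.001]
[ 0.433  0.035 -0.002]
[0.488 0.008 0.001]
[0.326 0.02  0.001]
[ 0.808  0.292 -0.002]
```

View pics/top.png

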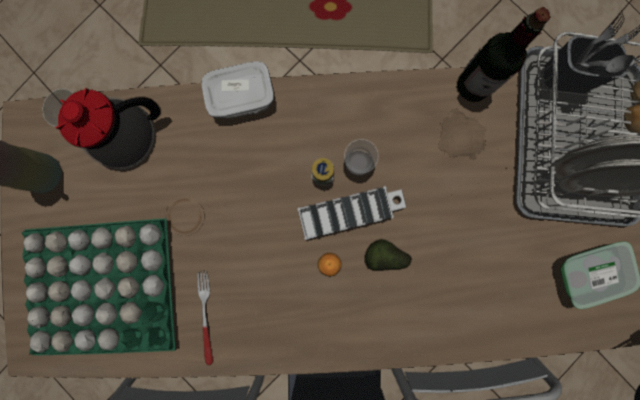

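The top view shows the box between (300,222) and the tab at (405,200). The jar is at (322,170), the glass (361,158), the mandarin (329,265) and the avocado (388,256). Next I'll measure the pose from both clouds.

```bash
python3 - <<'E'
from h import *
def rect(n,zlo,zhi):
    d=np.load(n+".npz");P=d["P"];f=d["f"].astype(int)
    sat=f.max(-1)-f.min(-1)
    m=(P[...,2]>zlo)&(P[...,2]<zhi)&(sat<22)&(P[...,0]>.45)&(P[...,0]<.66)&(P[...,1]>-.2)&(P[...,1]<.12)
    k,l,s,_=cv2.connectedComponentsWithStats(m.astype(np.uint8))
    for i in range(1,k):
        if s[i,4]>60:
            q=P[l==i]; print(n,i,s[i].tolist(),[np.round(x,4) for x in cv2.minAreaRect(q[:,:2].astype(np.float32))],"z",np.percentile(q[:,2],[5,50,95,100]).round(3))
rect("top",.02,.12);rect("top",.02,.047);rect("scene",.012,.1)
d=np.load("top.npz")["P"]
for nm,(u,v) in dict(jar=(322,170),glass=(361,158),mand=(329,265),avo=(388,256),tab=(392,196),tabend=(404,201)).items():
    q=d[v-3:v+4,u-3:u+4].reshape(-1,3);print(nm,np.nanmedian(q,0).round(3),np.nanmax(q[:,2]).round(3))
# neighbours' extents
P=d
m=(P[...,2]>.012)&(P[...,0]>.4)&(P[...,0]<.7)&(P[...,1]>-.2)&(P[...,1]<.15)
k,l,s,_=cv2.connectedComponentsWithStats(m.astype(np.uint8))
for i in range(1,k):
    if s[i,4]>60:
        q=P[l==i];print(i,s[i].tolist(),q.min(0).round(3),q.max(0).round(3))
c=cv2.imread("pics/top.png")[130:290,270:430];cv2.imwrite("pics/crop.png",cv2.resize(c,(600,600),interpolation=cv2.INTER_CUBIC))
E
```

```text
top 1 [344, 160, 34, 16, 229] [array([ 0.6472, -0.0404]), array([0.0622, 0.0255]), np.float64(89.9248)] z [0.025 0.069 0.086 0.088]
top 2 [317, 162, 11, 13, 63] [array([0.6421, 0.0329]), array([0.0232, 0.0178]), np.float64(6.2229)] z [0.096 0.098 0.1   0.101]
top 3 [311, 174, 22, 12, 106] [array([0.6266, 0.0339]), array([0.041 , 0.0134]), np.float64(84.0518)] z [0.026 0.067 0.086 0.091]
top 4 [297, 187, 109, 53, 1943] [array([ 0.5654, -0.0266]), array([0.0631, 0.2113]), np.float64(13.2354)] z [0.031 0.051 0.069 0.074]
top 5 [365, 239, 47, 31, 830] [array([ 0.4805, -0.0937]), array([0.0885, 0.0584]), np.float64(89.6377)] z [0.042 0.055 0.061 0.064]
top 1 [345, 164, 23, 12, 66] [array([ 0.6456, -0.0329]), array([0.0468, 0.0133]), np.float64(69.5487)] z [0.022 0.03  0.036 0.037]
top 4 [382, 187, 24, 32, 325] [array([ 0.5842, -0.1098]), array([0.0628, 0.0408]), np.float64(10.8977)] z [0.029 0.032 0.045 0.047]
top 5 [365, 189, 21, 34, 119] [array([ 0.5759, -0.0699]), array([0.062 , 0.0265]), np.float64(13.3702)] z [0.033 0.041 0.046 0.047]
top 7 [347, 194, 19, 33, 117] [array([ 0.5672, -0
[... 467 characters left out ...]
42 0.046 0.047]
scene 5 [276, 188, 127, 112, 6646] [array([ 0.5513, -0.0309]), array([0.2129, 0.2093]), np.float64(3.3979)] z [0.017 0.045 0.067 0.083]
jar [0.639 0.032 0.098] 0.101
glass [ 0.676 -0.047  0.006] 0.009
mand [0.46  0.021 0.04 ] 0.044
avo [ 0.478 -0.091  0.062] 0.066
tab [ 0.595 -0.106  0.031] 0.036
tabend [ 0.585 -0.13   0.029] 0.034
1 [344, 139, 35, 37, 722] [ 0.634 -0.074  0.012] [ 0.699 -0.009  0.088]
2 [311, 158, 23, 28, 523] [0.619 0.011 0.012] [0.662 0.054 0.102]
3 [297, 187, 109, 53, 1963] [ 0.511 -0.132  0.012] [0.612 0.083 0.074]
4 [365, 239, 47, 32, 1114] [ 0.449 -0.138  0.032] [ 0.51  -0.049  0.066]
5 [317, 253, 24, 23, 439] [ 0.439 -0.001  0.018] [0.483 0.045 0.044]
```

View pics/crop.png

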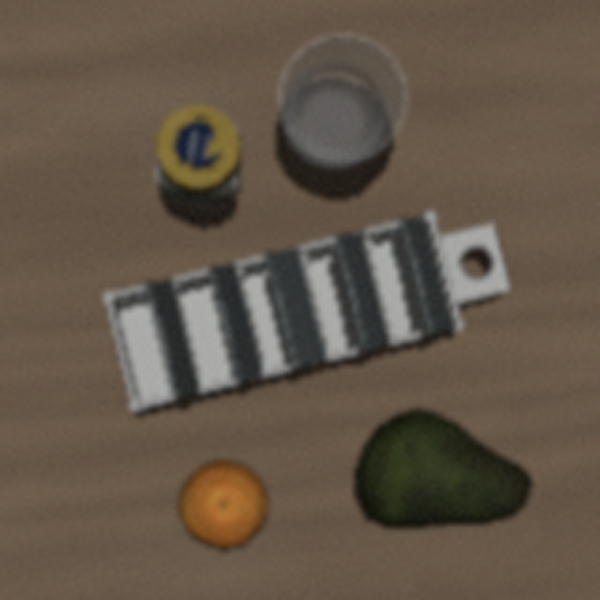

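The box centre is about (0.562, -0.0115), and its +x axis points along (-0.229, 0.973). The plan is to shut the fingers, turn the tool y axis along the row (yaw 13.2°) and approach from the tab end. The first move is a waypoint at (0.42, -0.30).

>>> servo_tool(
  series=[
    [[0.04,-0.03,0,0,0,0.003,0],[0.12,-0.1,0,0,0,0.01,0],[0.22,-0.175,0,0,0,0.017,0],[0.32,-0.25,0,0,0,0.024,0],[0.42,-0.33,0,0,0,0.031,0],[0.52,-0.41,0,0,0,0.04,0],[0.62,-0.49,0,0,0,0.047,0],[0.71,-0.56,0,0,0,0.054,0],[0.78,-0.615,0,0,0,0.06,0],[0.83,-0.655,0,0,0,0.064,0],[0.85,-0.67,0,0,0,0.064,0],[0.85,-0.67,0,0,0,0.064,0]],
  ],
  grip_force=10,
)

```text
time_s: 1.15
tool_pos: [0.4204, -0.2993, 0.2226]
tool_rot: [-180.0, -0.0, 13.5]
force: [0.2, -0.2, -0.2]
grip_width: 0.015
grasp_force: 0.0
```

>>> servo_tool(
  series=[
    [[0.03,-0.02,0,0,0,0,0],[0.1,-0.06,0,0,0,0,0],[0.19,-0.12,0.01,0,0,0,0],[0.29,-0.18,0.03,0,0,0,0],[0.39,-0.24,0.07,0,0,0,0],[0.48,-0.3,0.12,0,0,0,0],[0.56,-0.35,0.17,0,0,0,0],[0.62,-0.385,0.22,0,0,0,0],[0.66,-0.41,0.26,0,0,0,0],[0.68,-0.423,0.29,0,0,0,0],[0.681,-0.423,0.3,0,0,0,0],[0.681,-0.423,0.3,0,0,0,0]],
  ],
)

```text
time_s: 2.15
tool_pos: [0.5884, -0.1322, 0.1313]
tool_rot: [-180.0, 0.1, 13.1]
force: [-0.0, 0.2, -0.3]
grip_width: 0.0005
grasp_force: 0.0
```

```bash
python3 - <<'E'
from h import *
c=eyes.read_camera("scene");cv2.imwrite("pics/s2.png",cv2.resize(c["frame"][120:320,220:480,::-1],(780,600)));o=get_obs();print(o["tool_pos"],o["tool_rot"],o["grip_width"])
E
```

```text
[ 0.58866811 -0.13277845  0.13230818] [1.79968348e+02 7.15563196e-02 1.30915526e+01] 0.0006898287264288886
```

View pics/s2.png

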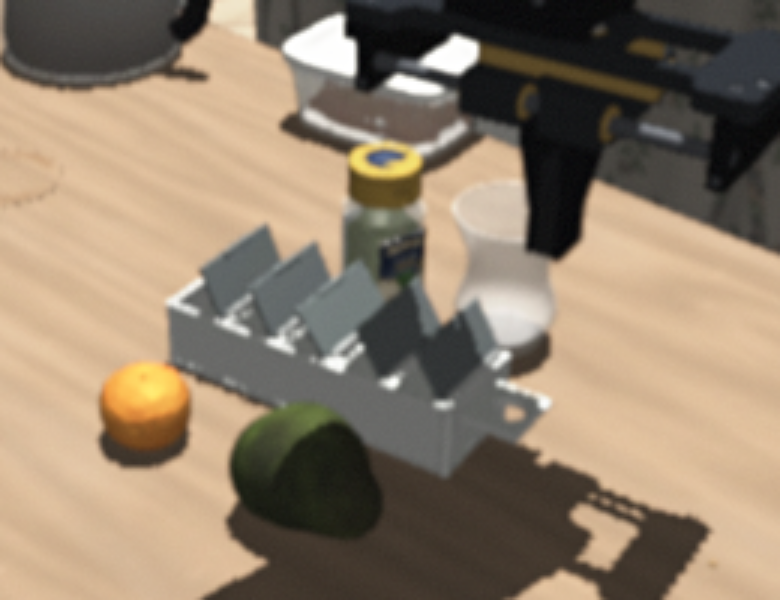

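The shut fingers (tip at crop (553,245)) hover above the tab on the centre line, and all five lids are still open. Next I'll descend to about 48 mm.

>>> servo_tool(
  series=[
    [[0.004,0,0.02,0,0,0,0],[0.005,0,0.07,0,0,0,0],[0.005,0,0.13,0,0,0,0],[0.005,0,0.19,0,0,0,0],[0.005,0,0.24,0,0,0,0],[0.005,0,0.27,0,0,0,0],[0.005,0,0.28,0,0,0,0],[0.005,0,0.28,0,0,0,0]],
  ],
)

```text
time_s: 2.87
tool_pos: [0.5904, -0.1312, 0.0484]
tool_rot: [180.0, 0.0, 13.2]
force: [-1.0, -0.8, 0.4]
grip_width: 0.0006
grasp_force: 0.0
```

>>> servo_tool(
  series=[
    [[0,-0.015,0.002,0,0,0,0],[0,-0.04,0.003,0,0,0,0],[0,-0.065,0.003,0,0,0,0],[0,-0.09,0.003,0,0,0,0],[0,-0.115,0.003,0,0,0,0],[0,-0.14,0.003,0,0,0,0],[0,-0.165,0.003,0,0,0,0],[0,-0.19,0.003,0,0,0,0],[0,-0.215,0.003,0,0,0,0],[0,-0.24,0.003,0,0,0,0],[0,-0.265,0.003,0,0,0,0],[0,-0.28,0.003,0,0,0,0]],
  ],
)

```text
time_s: 3.87
tool_pos: [0.5713, -0.0472, 0.0476]
tool_rot: [-180.0, 0.0, 13.3]
force: [0.7, -0.1, 0.3]
grip_width: 0.0007
grasp_force: 0.0
```

```bash
python3 - <<'E'
from h import *
c=eyes.read_camera("scene");cv2.imwrite("pics/s3.png",cv2.resize(c["frame"][120:320,220:480,::-1],(780,600)));o=get_obs();print(o["tool_pos"],o["force"])
E
```

```text
[ 0.57121513 -0.04648665  0.047635  ] [-0.60193895  1.32349333 -0.11532496]
```

View pics/s3.png

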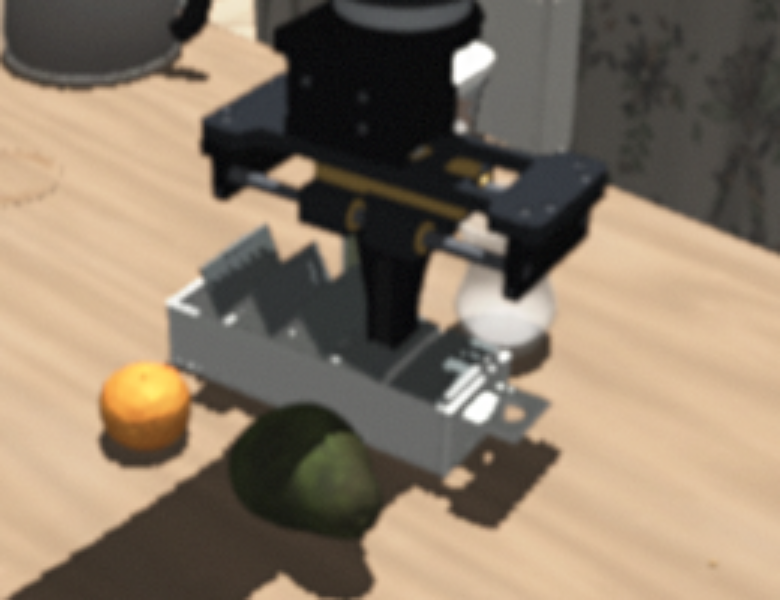

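Lids 1 and 2 lie flat at about (430,375) and (385,355), lids 3 to 5 are still up, and the box hasn't moved. The stroke can continue.

>>> servo_tool(
  series=[
    [[0,-0.02,0,0,0,0,0],[0,-0.045,0,0,0,0,0],[0,-0.07,0,0,0,0,0],[0,-0.095,0,0,0,0,0],[0,-0.12,0,0,0,0,0],[0,-0.145,0,0,0,0,0],[0,-0.17,0,0,0,0,0],[0,-0.195,0,0,0,0,0],[0,-0.22,0,0,0,0,0],[0,-0.245,0,0,0,0,0],[0,-0.27,0,0,0,0,0],[0,-0.295,0,0,0,0,0]],
  ],
)

```text
time_s: 4.92
tool_pos: [0.5512, 0.038, 0.0476]
tool_rot: [180.0, 0.0, 13.2]
force: [0.3, -0.7, 0.0]
grip_width: 0.0004
grasp_force: 0.1
```

>>> servo_tool(
  series=[
    [[0,-0.025,0,0,0,0,0],[0,-0.05,0,0,0,0,0],[0,-0.075,0,0,0,0,0],[0,-0.1,0,0,0,0,0],[0,-0.125,0,0,0,0,0],[0,-0.15,0,0,0,0,0],[0,-0.175,0,0,0,0,0],[0,-0.195,0,0,0,0,0],[0,-0.21,0,0,0,0,0],[0,-0.21,0,0,0,0,0]],
  ],
)

```text
time_s: 5.75
tool_pos: [0.5366, 0.1002, 0.0477]
tool_rot: [-180.0, -0.0, 13.3]
force: [-0.2, 0.3, 0.4]
grip_width: 0.0001
grasp_force: 0.0
```

```bash
python3 - <<'E'
from h import *
c=eyes.read_camera("scene");cv2.imwrite("pics/s4.png",cv2.resize(c["frame"][120:320,220:480,::-1],(780,600)));o=get_obs();print(o["tool_pos"],o["force"])
E
```

```text
[0.53682907 0.09933239 0.04764772] [ 0.13730264 -0.58235792 -0.54201009]
```

View pics/s4.png

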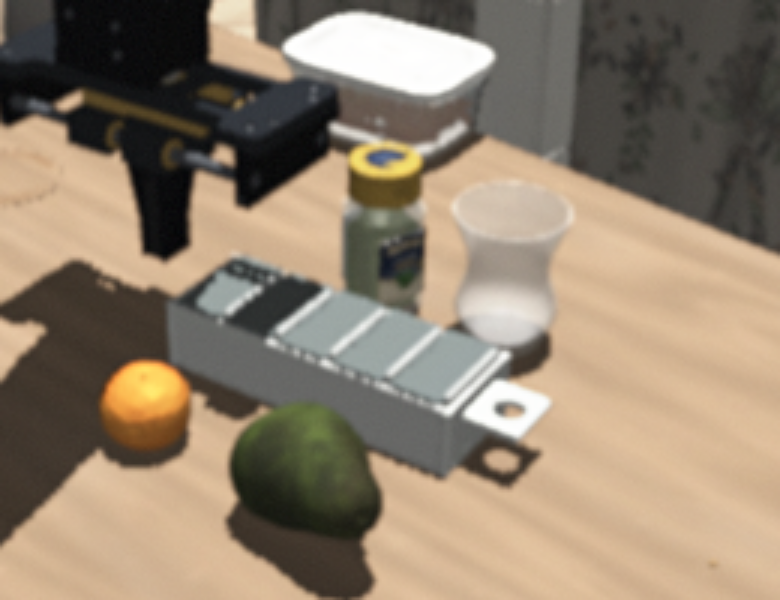

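All five lids lie flat, and the neighbours and box are where they were. I'll raise the hand clear and check the lid heights by depth.

>>> servo_tool(
  series=[
    [[0,-0.02,-0.05,0,0,0,0],[0,-0.06,-0.13,0,0,0,0],[0,-0.12,-0.22,0,0,0,0],[0,-0.18,-0.31,0,0,0,0],[0,-0.22,-0.37,0,0,0,0],[0,-0.24,-0.4,0,0,0,0],[0,-0.24,-0.4,0,0,0,0],[0,-0.24,-0.4,0,0,0,0]],
  ],
)

```text
time_s: 6.47
tool_pos: [0.5206, 0.1678, 0.1671]
tool_rot: [179.9, 0.0, 13.2]
force: [0.6, -1.3, -0.3]
grip_width: 0.0004
grasp_force: 0.0
```

```bash
python3 - <<'E'
from h import *
C=np.array([.5618,-.0115]);d=np.array([-.229,.973]);n=np.array([.973,.229])
P=cloud(eyes.read_camera("scene"));q=P[...,:2]-C;a=q@d;b=q@n
for i in range(5):
    h=-.083+.034*i; r=[]
    for x in (.006,.015,.026):
        m=(abs(a-h-x)<.004)&(abs(b)<.022)&(P[...,2]<.1); r.append(np.nanmedian(P[m][:,2]).round(4))
    print(i+1,r)
print(get_obs()["tool_pos"])
E
```

```text
1 [np.float64(0.0426), np.float64(0.0427), np.float64(0.0426)]
2 [np.float64(0.0428), np.float64(0.0427), np.float64(0.0427)]
3 [np.float64(0.0426), np.float64(0.0427), np.float64(0.0427)]
4 [np.float64(0.0428), np.float64(0.0426), np.float64(0.0427)]
5 [np.float64(0.0427), np.float64(0.0428), np.float64(0.0428)]
[0.52016597 0.16710547 0.16617077]
```

All five lids measure level at 43 mm.

```bash
python3 -c "
from cell import env
print(env.sign_off())"
```

```text
the job is handed in; nothing more can be done
None
```

I closed all five lids in order from the tab with one gentle stroke; they read level at 43 mm, the box and its neighbours looked unmoved, the hand is clear, and the job is handed in (no verdict came back).

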